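# Index a drive hub and press a keyed spindle home

### The arm

A 6-joint arm with a two-finger parallel gripper is mounted at the origin on a cart in front of the work surface, level with it; the furniture and walls round the work are solid. World frame = base frame: x ahead of the robot, y to its left, z up, the work surface at z = 0. Lengths are in m, angles in rad, forces in N, time in s.
With the tool pointing down it reaches from about 0.275 to 0.875 m from the base axis. Payload 12.5 kg.
Tool frame: the origin (TCP) lies at the very end of the fingers, on their centre line; the grasp point (between the pads) lies arm.grip_depth behind it (arm.grip_depth is the distance from the TCP to the grasp point, in m); x points along the fingers, y is the direction in which the jaws open and shut, and the axes are right-handed (so a half turn about x gives the same grasp; the last joint's range is limited). The gripper opens to 85 mm and grips with 20 to 120 N. Pads are 22 mm wide; open, the fingers measure 114 mm over their backs; the gripper's body (76 mm by 85 mm) begins 54 mm behind the grasp point. The pads swing forward as they close: fully open they stand 13 mm farther back than shut.
Start: joints at [-1.333, 0.351, 1.652, -0, 1.139, -0.085], TCP at [0.174, -0.522, 0.231] pointing down, gripper open.
Joint ranges: [-2.75, 2.75], [-0.79, 2.1], [0.01, 2.65], [-1.57, 4.71], [0.07, 3.14], [-2.87, 2.87]. Speed limits (rad/s): [2.22, 2.22, 2.79, 3.14, 3.14, 3.14].

### API

Orientations are given as a rotation vector (axis times angle).
In Python, from cell import arm gives the robot as it stands.
- The arm moves only by the tool arm_command, never from a script. Its argument "moves" is a list of rows, each a list of 5 numbers: the opening, from 0 (shut) to 1 (fully open), then the shift along the tool's x, y, z in m, then the turn about the tool's x in rad. In form: [[claw, dx, dy, dz, yaw], ...]. A call has 1 to 10 rows; each row shifts and turns the commanded pose from where the row before left it, along the tool's axes as they then stand; what a row does not reach is not made up. A row lasts 1/8 s, in which the tool goes at most 62.5 mm and 10.7 degrees, less where a joint would pass 70% of its speed; a pose out of reach is approached as far as the arm can. A call with a gripper value outside its range is refused whole. The fingers move at their own pace and stop on an object; "force" is the grip in N (left out, the last holds). Time passes only in rows, so rows that do not move let the fingers close. It gives the time, the measured TCP pose, the force and the opening at its end, in the units of the state.
- arm.observe(): the state, without advancing time (a new reading comes with each control period).
- arm.get_image(name): name is "side" or "top"; returns a dict with "image" (400x640x3 uint8, red, green, blue), "fx", "fy", "cx", "cy" (pixels), "position" and "attitude" of the camera in the world. Camera axes: x right, y down, z forward; pixel columns grow to the right and rows downward; lengths in m; the calibration is good to about 2 mm. A picture is of the moment at which its call begins. There is no depth.
- arm.job_done(): hands the job in, once; it reports no verdict.
Trained networks look in a picture, given as the dict that the camera call returned (one of the last four; its "shot" number tells which), for a name from the list of things; names that differ only in an ending like _2 or _b are one class to them, and where a whole thing is asked for, a point or a joint stands for the part that bears it (a point fixed in the world has none). Each returns a list of dicts, best first, with "conf" (0 to 1); they miss things now and then, are a little off and sometimes report something else, mostly with a low value. They report only what shows in the picture. A call takes as long as a camera call. They do not tell look-alikes from the thing itself.
- arm.recognise(picture, name): "uv" ([column, row] in pixels, amid what is visible of it).
- arm.pinpoint(picture, name): "uv" ([column, row] in pixels: a listed point, or the origin of a listed thing).
The state is a dict: "time_s": time; "joint_positions": joint angles; "dq": joint speeds; "tau": joint torques, N m; "eef_pos": TCP position; "orientation": TCP orientation; "contact_force": force on the tool from outside, world axes, zero at the start; "ft_torque": the same for the moment, N m; "grip_width": opening from 0.0 (shut) to 1.0 (fully open).
Only numpy, scipy, OpenCV 4.12 (cv2) and the standard library are available. Lean on these libraries where they do the work, as an engineer would, in place of code of your own. Each camera call takes 0.05 s, during which the arm holds its last target. There are 200 camera calls.

### The job

On the bench drive, first turn the eight-sided hub until the pointer on its rim stands at the fixed index mark on the housing. Then take the keyed spindle from its rest block and push it down into the hub, turning it until its key slips into the keyway, until its flange is flush on the hub with the hub still at its mark. A spring in the hub pushes the spindle back out, so finish while still gripping the spindle and pressing it fully home; leave the other things on the bench where they are.

Things in the scene. Friction and masses are not known exactly. Their poses are not given: they have to be found in the camera images.
- drive: bench drive, fixed: low white housing (125 x 120 mm, top 30 mm above the bench), motor part 55 to 130 mm behind the hub axis (its round cap reaches 73 mm up). Origin on the hub axis at the bench surface, z up, +x from the axis toward the motor. Index mark: upright steel fin on the -x side, 40 to 51 mm from the axis, 5 mm wide, top 44 mm above the bench
- hub (a joint): turning angle of the hub about the vertical, rad, positive counter-clockwise seen from above. 0 = pointer and keyway exactly at the index mark. Stiff to turn (about 0.2 N m), range -1.7 to 1.7, stays where it is left
- hub_mouth (a point): centre of the bore in the hub's top face, 90 mm above the bench; x level along the keyway toward the pointer, z up; turns with the hub. Aluminium hub: eight-sided boss 46 mm across flats (two flats parallel to x), from 42 to 90 mm above the bench, on a toothed disc 72 mm across. Bore 23 mm wide (27 at the chamfered mouth), 48 mm deep; keyway on the +x side 10.6 mm wide, to 16.5 mm from the axis
- hub_pointer (a point): outer end of the dark pointer bar on the hub's disc, in line with the keyway, 36 mm from the axis, 46 mm above the bench; axes as hub_mouth
- ejector_top (a point): top of the spring ejector inside the bore, 34 mm below the mouth when free. The spindle's foot meets it there; pushing on takes 4 N at first, about 8 N when the flange is home; it lifts the spindle again if let go
- spindle_grip (a point): centre of the spindle's wing grip, half-way up. Steel spindle, 0.12 to 0.2 kg, upright in the rest block. Wing 34 mm long along x, 14 mm thick along y, 40 mm tall (20 mm above and below this point); z up; +x is the side of the key and of the flange's nib. Just below the wing: flange 40 mm across, 6 mm thick, nib on +x reaching 28 mm from the axis
- spindle_seat (a point): centre of the flange's underside, 26 mm below spindle_grip; axes as there. Home = this point at hub_mouth. Below it the shaft, 20 mm in diameter, 45 mm long, foot tapered to 13 mm over 6 mm. Key on the +x side, 8 mm wide, to 15 mm from the axis, from 13 to 41 mm above the foot; the lowest 13 mm are a plain round pilot
- rest_top (a point): centre of the hole in the top face of the grey rest block (75 x 75 x 52 mm, fixed); the hole is round, 32 mm wide, right through; the spindle hangs in it by its flange and turns freely
- vial_mid (a point): bystander: glass vial with screw cap, 33 mm wide, 70 mm tall; centre, 35 mm up
- stir_case_mid (a point): bystander: small flat white case, 30 x 46 x 12 mm; centre
- screwdriver_mid (a point): bystander: small screwdriver lying on the bench, 140 mm long along its x; centre
There are look-alikes about, which are no part of the job. What is meant by the part that bears spindle_grip is not red, and is the smaller of those in its own colour.

How it is judged:
On the way, in this order (a step that is already met when the one before it is completed fails the run):
1. the hub is turned to its index mark (within 0.12 rad) while the spindle still stands in the rest block (value of joint hub between -0.12 and 0.12 rad and distance of spindle_seat from where it was at the start of the episode below 0.02 m), for 0.2 s.
2. the spindle has been lifted clear of the rest block, with the hub still at its mark (value of joint hub between -0.12 and 0.12 rad and height (world z) of spindle_seat above 0.105 m), for 0.1 s.
3. the spindle is home in the hub, key in the keyway (z of spindle_seat in the frame of hub_mouth below 0.0025 m and horizontal distance between spindle_seat and hub_mouth below 0.003 m and angle between the z axis of spindle_seat and the z axis of hub_mouth, either way round below 0.07 rad), for 0.2 s.
At the end, for the whole second after the job is handed in: flange within 2.5 mm of the hub's top face and 3 mm of the bore's centre, spindle upright (0.07 rad), key in the keyway (0.3 rad); hub within 0.12 rad of its mark; fingers still grip the spindle (over 1 N), which presses into the drive with over 3 N, at rest (all of step 3 and value of joint hub between -0.12 and 0.12 rad and angle between the x axis of spindle_seat and the x axis of hub_mouth, either way round below 0.3 rad and contact force between the fingers and spindle above 1 N and contact force between spindle and drive above 3 N and linear speed of spindle below 0.02 m/s); the arm keeps its last pose, push and grip.
It fails at once if the vial is moved by more than 30 mm (distance of vial_mid from where it was at the start of the episode above 0.03 m).
It fails at once if the small white case is moved by more than 30 mm (distance of stir_case_mid from where it was at the start of the episode above 0.03 m).
It fails at once if the screwdriver is moved by more than 30 mm (distance of screwdriver_mid from where it was at the start of the episode above 0.03 m).
It also fails if it takes over 64 s, if anything falls off the work surface, if the arm or the gripper's body presses on something with over 40 N, if the wrist force passes 120 N, or if a joint passes its speed limit or range.

## Working session

There is one attempt and no reset: what is moved stays moved. The work goes in short steps, Python scripts to look and compute and a tool call to move; the robot and the scene stay as the last step left them, time stands still between calls to the robot, and variables do not carry over. Pictures are saved under pics/ and viewed, about 8 in all and at most 12, crops included, and the job is handed in when it is done.

Besides the shell and the picture viewer there is one more tool, called after "Emit:" by a JSON object that holds its "op" and its "data". arm_command: Moves the arm, as the interface text tells. Its arguments: {"type":"object","properties":{"moves":{"type":"array"},"force":{"type":"number"}},"required":["moves"]}

```bash
mkdir -p pics; ls
cat > h.py <<'E'
import numpy as np,cv2
from scipy.spatial.transform import Rotation as R
from cell import arm
def shot(n,f=None):
    p=arm.get_image(n)
    if f: cv2.imwrite('pics/'+f,p["image"][:,:,::-1])
    return p
def att(p):
    a=np.array(p["attitude"],float)
    return a if a.shape==(3,3) else (R.from_rotvec(a) if a.size==3 else R.from_quat(a)).as_matrix()
def ray(p,uv):
    d=np.array([(uv[0]-p["cx"])/p["fx"],(uv[1]-p["cy"])/p["fy"],1.]);d=att(p)@d
    return np.array(p["position"]),d/np.linalg.norm(d)
def atz(p,uv,z):
    o,d=ray(p,uv);return o+d*(z-o[2])/d[2]
def tri(p,a,q,b):
    o1,d1=ray(p,a);o2,d2=ray(q,b)
    A=np.stack([d1,-d2],1);s=np.linalg.lstsq(A,o2-o1,rcond=None)[0]
    x,y=o1+s[0]*d1,o2+s[1]*d2
    return (x+y)/2,np.linalg.norm(x-y)
def proj(p,X):
    c=att(p).T@(np.array(X)-np.array(p["position"]))
    return np.array([p["fx"]*c[0]/c[2]+p["cx"],p["fy"]*c[1]/c[2]+p["cy"]])
E
python3 - <<'E'
from h import *
s=shot("side","s0.png");t=shot("top","t0.png")
print(arm.grip_depth,arm.observe())
for p in(s,t):
    print(p["position"],p["attitude"],p["fx"],p["cx"],p["cy"])
    for n in["drive","hub_mouth","hub_pointer","spindle_grip","spindle_seat","rest_top","vial_mid","stir_case_mid","screwdriver_mid"]:
        print(n,[(np.round(r["uv"],1).tolist(),round(r["conf"],2)) for r in arm.pinpoint(p,n)][:5])
E
```

```text
pics
0.0187 {'time_s': 0.1, 'joint_positions': array([-1.33261718e+00,  3.51199044e-01,  1.65236054e+00,  3.11350720e-05,
        1.13909811e+00, -8.45903790e-02]), 'dq': array([-8.90384057e-04, -2.28251305e-03,  2.59483322e-05,  9.47245541e-04,
        7.34528485e-04, -8.06301454e-05]), 'tau': array([ 1.42435918e-03, -5.06832182e+01, -2.91876787e+01, -1.07085887e-04,
        2.56515312e-03,  2.27015505e-06]), 'eef_pos': array([ 0.17442275, -0.52129572,  0.23080295]), 'orientation': array([ 2.04728573,  0.33439828, -2.04739674]), 'contact_force': array([0.11858933, 0.02860243, 1.16560756]), 'ft_torque': array([0.00242214, 0.04934889, 0.00781896]), 'grip_width': 1.0029985368720453}
[0.52809676 0.77730395 0.63847504] [ 0.01554188 -2.76716007  1.46934599] 390.56021751488277 324.48461368961216 202.2169027226153
drive [([334.8, 193.2], 0.66)]
hub_mouth [([336.8, 169.5], 0.88), ([346.3, 179.8], 0.55)]
hub_pointer [([344.9, 179.8], 0.92), ([332.0, 198.0], 0.72)]
spindle_grip [([275.3, 281.0], 0.75), ([256.9, 253.9], 0.63), ([307.5, 250.4], 0.6)]
spindle_seat [([276.3, 294.0], 0.92), ([306.7
[... 233 characters left out ...]
)]
[ 0.37197216 -0.05677202  1.0766151 ] [-2.11473032  2.15299221 -0.22296432] 447.75703286703293 318.0985172640543 195.27915486099877
drive [([367.6, 229.2], 0.87)]
hub_mouth [([373.3, 223.1], 0.83), ([288.7, 247.7], 0.17)]
hub_pointer [([383.2, 238.5], 0.83)]
spindle_grip [([174.7, 168.2], 0.81), ([215.0, 150.7], 0.69), ([225.6, 191.3], 0.56), ([288.5, 245.2], 0.29)]
spindle_seat [([222.2, 193.4], 0.85), ([176.2, 172.9], 0.76), ([217.4, 156.3], 0.53), ([283.9, 182.1], 0.33)]
rest_top [([224.9, 198.4], 0.9)]
vial_mid [([368.7, 230.5], 0.58), ([283.7, 178.8], 0.55)]
stir_case_mid [([373.6, 227.2], 0.71), ([287.2, 248.1], 0.59)]
screwdriver_mid [([451.3, 234.2], 0.54), ([288.8, 246.4], 0.31)]
```

View pics/s0.png

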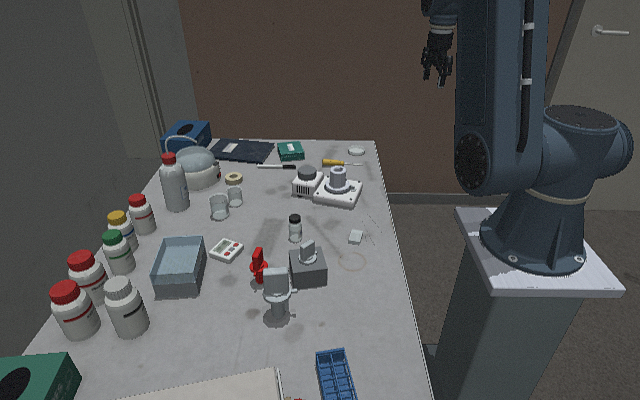

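View pics/t0.png

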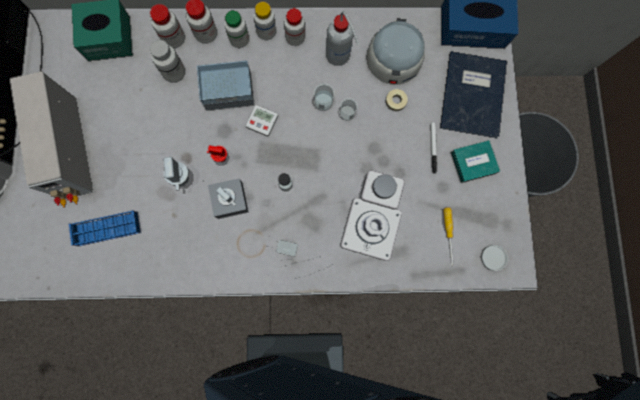

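Candidates for the spindle:
- Red one: side (258,262), top (218,153).
- Large grey one: side (277,285), top (175,170).
- Small grey one in the rest block: side (307,250), top (226,195).

By the description it is the small grey one in the block. Other things: drive hub at side (337,172) / top (373,224), vial at top (285,181), case at top (287,248), screwdriver at top (449,225).

Run:
```python
from h import *
s=shot("side");t=shot("top")
def crop(p,u,v,w,h,k): return cv2.resize(p["image"][v:v+h,u:u+w,::-1],None,fx=k,fy=k,interpolation=cv2.INTER_CUBIC)
a=crop(t,335,165,76,100,5.2);b=crop(s,285,150,80,57,5);c=crop(t,200,172,50,50,5.2);d=crop(s,280,230,55,57,5)
H,W=590,790
im=np.zeros((H,W,3),np.uint8)
def put(i,x,y):
    i=i[:H-y,:W-x];im[y:y+i.shape[0],x:x+i.shape[1]]=i
put(a,0,0);put(b,396,0);put(c,396,290);put(d,660,290)
cv2.imwrite('pics/c1.png',im)
def best(p,n,uv):
    r=min(arm.pinpoint(p,n),key=lambda r:np.hypot(*(np.array(r["uv"])-uv)));return r["uv"]
for n,a,b in [("drive",(335,193),(368,229)),("hub_mouth",(337,170),(373,223)),("hub_pointer",(332,198),(383,238)),("spindle_grip",(307,250),(226,191)),("spindle_seat",(307,259),(222,193)),("rest_top",(306,257),(225,198))]:
    ua,ub=best(s,n,a),best(t,n,b)
    X,e=tri(s,ua,t,ub);print(n,np.round(ua,1),np.round(ub,1),X.round(4),round(e,4))
```

```text
drive [335.7 198.5] [370.9 229.9] [ 0.4898 -0.2114 -0.0161] 0.002
hub_mouth [338.  169.8] [376.1 224.1] [ 0.4889 -0.2088  0.0856] 0.0036
hub_pointer [345.8 180.4] [384.5 238.9] [ 0.4616 -0.2351  0.0344] 0.0004
spindle_grip [306.5 250.3] [224.8 191.1] [0.5683 0.1307 0.0755] 0.0096
spindle_seat [310.4 256.6] [226.1 194.4] [0.5619 0.1311 0.0582] 0.0137
rest_top [307.2 257.6] [223.4 196.4] [0.563  0.1366 0.0586] 0.0022
```

View pics/c1.png

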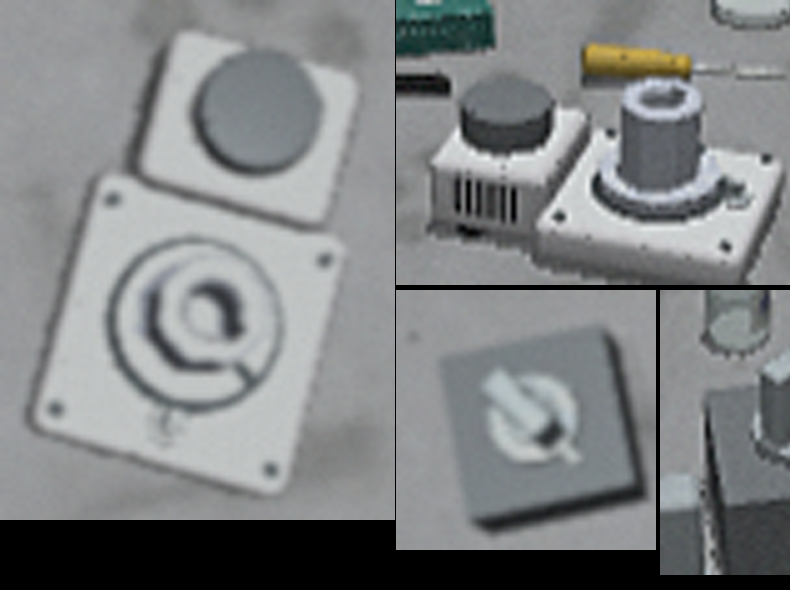

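Crops: the hub's pointer is at top ≈(382,237), and the index fin at ≈(366.7,246). The small grey spindle sits in the rest block with its nib toward the lower right, at top ≈(310/… crop 573,455). This confirms the choice. Next: compute the axes.

Run:
```python
from h import *
t=shot("top");s=shot("side")
f=lambda x,y:(335+x/5.2-.4,165+y/5.2-.4)
g=lambda x,y:(200+(x-396)/5.2-.4,172+(y-290)/5.2-.4)
h=lambda x,y:(285+(x-396)/5-.4,150+y/5-.4)
P=lambda n,c,z:print(n,atz(t,c,z)[:2].round(4))
hs=[atz(t,f(*c),.03)[:2] for c in((112,200),(325,260),(270,468),(57,408))]
hs=np.array(hs);print(hs.round(4),hs.mean(0).round(4))
v=(hs[0]+hs[1]-hs[2]-hs[3]);print("yaw drive",np.arctan2(v[1],v[0]), np.arctan2(*( -(hs[1]-hs[0])[0],-(hs[1]-hs[0])[1]) ) if 0 else np.arctan2(hs[0][1]-hs[1][1],hs[0][0]-hs[1][0])-np.pi/2)
P("cap",f(259,110),.073);P("disc",f(196,324),.04);P("fin",f(165,425),.042);P("pointer",f(248,375),.046)
P("mouth",f(205,308),.09)
S=lambda n,c,z:print("side",n,atz(s,c,z)[:2].round(4))
S("mouth",h(662,99),.09);S("pointer",h(735,185),.046);S("fin",h(742,195),.04);S("disc",h(658,182),.042)
# block corners at z=.052
bc=np.array([atz(t,g(*c),.052)[:2] for c in((441,357),(604,327),(638,490),(473,520))]);print("block",bc.round(4),bc.mean(0).round(4))
P("flange",g(531,417),.058);P("nib",g(572,457),.055)
P("wingtop a",g(495,382),.098);P("wingtop b",g(543,433),.098)
```

```text
[[ 0.5484 -0.1723]
 [ 0.5191 -0.2685]
 [ 0.4256 -0.2388]
 [ 0.4541 -0.1442]] [ 0.4868 -0.2059]
yaw drive -0.2984899122677155 -0.2955604905025142
cap [ 0.5804 -0.2341]
disc [ 0.4897 -0.2069]
fin [ 0.4448 -0.1909]
pointer [ 0.4659 -0.2282]
mouth [ 0.4909 -0.2038]
side mouth [ 0.488  -0.2027]
side pointer [ 0.445  -0.1812]
side fin [ 0.4407 -0.18  ]
side disc [ 0.4891 -0.1899]
block [[0.5942 0.1734]
 [0.6068 0.1009]
 [0.5325 0.085 ]
 [0.5203 0.1575]] [0.5634 0.1292]
flange [0.5651 0.1317]
nib [0.5473 0.1138]
wingtop a [0.5729 0.1399]
wingtop b [0.5505 0.1191]
```

```bash
cat >> h.py <<'E'
def go(x,y,z,jaw=None,S=None):
    o=S or arm.observe();M=R.from_rotvec(o["orientation"]).as_matrix();d=M.T@(np.array([x,y,z])-o["eef_pos"])
    ya=np.arctan2(M[1,1],M[0,1]);out=[round(float(k),4) for k in d]
    if jaw is not None: 
        e=(ya-jaw+np.pi/2)%np.pi-np.pi/2;out.append(round(float(e),4))   # + turn about tool x (down) = clockwise
    print("t",o["time_s"],"pos",o["eef_pos"].round(4),"jaw deg",round(np.degrees(ya),1),"toolx",M[:,0].round(3),"F",o["contact_force"].round(1),"w",round(o["grip_width"],3),"q6",round(o["joint_positions"][5],2),"-> shift,yaw",out)
E
python3 -c "
from h import *
go(.489,-.206,.2,np.radians(135));go(.489,-.206,.2,np.radians(90))"
```

```text
t 1.8 pos [ 0.1745 -0.5216  0.2313] jaw deg -71.5 toolx [ 0.  0. -1.] F [ 0.2 -0.3  0.3] w 0.998 q6 -0.08 -> shift,yaw [0.0313, -0.1995, -0.3984, -0.4626]
t 1.8 pos [ 0.1745 -0.5216  0.2313] jaw deg -71.5 toolx [ 0.  0. -1.] F [ 0.2 -0.3  0.3] w 0.998 q6 -0.08 -> shift,yaw [0.0313, -0.1995, -0.3984, 0.3228]
```

Emit:
{"op": "arm_command", "data": {"moves": [[0.8, 0, -0.02, -0.04, 0], [0.8, 0, -0.02, -0.04, 0], [0.8, 0, -0.02, -0.04, 0], [0.8, 0, -0.02, -0.04, 0], [0.8, 0, -0.02, -0.04, 0], [0.8, 0, -0.02, -0.04, 0], [0.8, 0, -0.02, -0.04, 0], [0.8, 0, -0.02, -0.04, 0], [0.8, 0, -0.02, -0.04, 0], [0.8, 0, -0.02, -0.04, 0]]}}

```text
time_s: 3.05
eef_pos: [0.4914, -0.2039, 0.2314]
orientation: [2.047, 0.333, -2.046]
contact_force: [0.5, 0.1, -0.1]
grip_width: 0.799
```

Emit:
{"op": "arm_command", "data": {"moves": [[0.8, 0, 0, 0, -0.155], [0.8, 0, 0, 0, -0.155], [0.8, 0, 0, 0, -0.155], [0.8, 0.03, 0, 0, 0], [0.8, 0, 0, 0, 0], [0.8, 0, 0, 0, 0]]}}

```text
time_s: 3.8
eef_pos: [0.4907, -0.2052, 0.2021]
orientation: [1.759, 0.73, -1.758]
contact_force: [-0.9, 0.7, 0.1]
grip_width: 0.8
```

```bash
python3 -c "
from h import *
go(.489,-.206,.13,np.radians(135))
for n in ('top','side'):
    p=shot(n,n+'1.png')
    for k in('hub_mouth','hub_pointer'): print(n,k,[(np.round(r['uv'],1).tolist(),round(r['conf'],2),atz(p,r['uv'],.09 if k=='hub_mouth' else .046)[:2].round(4).tolist()) for r in arm.pinpoint(p,k)])
"
```

```text
t 3.8 pos [ 0.4907 -0.2052  0.2021] jaw deg -44.9 toolx [ 0.001 -0.    -1.   ] F [-0.9  0.7  0.1] w 0.8 q6 0.3 -> shift,yaw [0.0721, -0.0007, 0.0018, 0.0022]
top hub_mouth []
top hub_pointer []
side hub_mouth [([339.2, 169.2], 0.66, [0.4839, -0.2039])]
side hub_pointer [([345.1, 179.1], 0.77, [0.4644, -0.223])]
```

Emit:
{"op": "arm_command", "data": {"moves": [[0.8, 0.05, 0, 0, 0], [0.8, 0.04, 0, 0, 0], [0.8, 0.025, 0, 0.001, 0], [0.8, 0.022, 0, 0, 0], [0.8, 0, 0, 0, 0]]}}

```text
time_s: 4.72
eef_pos: [0.489, -0.2054, 0.0633]
orientation: [1.758, 0.733, -1.761]
contact_force: [-0.4, 0.8, -0.0]
grip_width: 0.799
```

```bash
python3 -c "
from h import *
go(.489,-.206,.06)
p=shot('side')
a=p['image'][110:240,270:410,::-1];a=cv2.resize(a,None,fx=4,fy=4,interpolation=cv2.INTER_CUBIC)
p=shot('top')
cv2.imwrite('pics/c2.png',a)
"
```

```text
t 4.725 pos [ 0.489  -0.2054  0.0633] jaw deg -44.9 toolx [-0.002  0.001 -1.   ] F [-0.4  0.8 -0. ] w 0.799 q6 0.3 -> shift,yaw [0.0033, 0.0004, 0.0005]
```

View pics/c2.png

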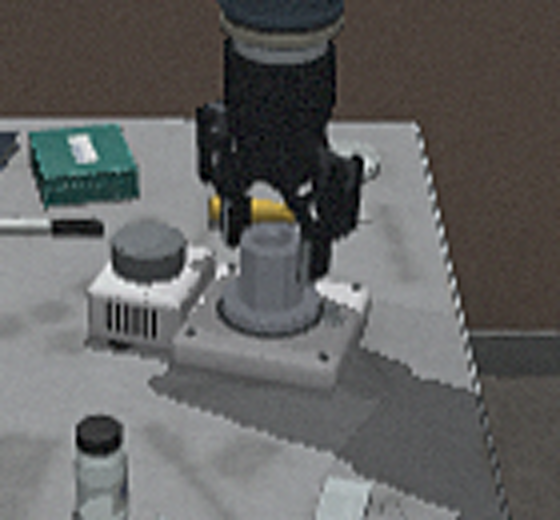

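The fingers straddle the hub (crop ≈(270,235)) and are clear of the motor. Closing now.

Emit:
{"op": "arm_command", "data": {"moves": [[0.4, 0.002, 0, 0, 0], [0.4, 0, 0, 0, 0], [0.4, 0, 0, 0, 0], [0.4, 0, 0, 0, 0], [0.4, 0, 0, 0, 0], [0.4, 0, 0, 0, 0]], "force": 70}}

```text
time_s: 5.58
eef_pos: [0.4908, -0.2065, 0.0637]
orientation: [1.76, 0.728, -1.755]
contact_force: [0.4, -1.7, 5.9]
grip_width: 0.534
```

```bash
python3 -c "
from h import *
go(.489,-.206,.06)"
```

```text
t 5.575 pos [ 0.4908 -0.2065  0.0637] jaw deg -44.9 toolx [ 0.003 -0.002 -1.   ] F [ 0.4 -1.7  5.9] w 0.534 q6 0.3 -> shift,yaw [0.0037, -0.0016, 0.0009]
```

Emit:
{"op": "arm_command", "data": {"moves": [[0.4, 0, 0, 0, 0.1], [0.4, 0, 0, 0, 0.1], [0.4, 0, 0, 0, 0.1], [0.4, 0, 0, 0, 0.1], [0.4, 0, 0, 0, 0.1], [0.4, 0, 0, 0, 0.1], [0.4, 0, 0, 0, 0.1], [0.4, 0, 0, 0, 0.1], [0.4, 0, 0, 0, 0.1]]}}

```text
time_s: 6.7
eef_pos: [0.491, -0.2072, 0.0637]
orientation: [-2.168, 0.127, 2.16]
contact_force: [1.8, -5.8, 2.9]
grip_width: 0.53
```

Emit:
{"op": "arm_command", "data": {"moves": [[0.4, 0, 0, 0, 0.1], [0.4, 0, 0, 0, 0.084], [0.4, 0, 0, 0, 0], [0.4, 0, 0, 0, 0]]}}

```text
time_s: 7.2
eef_pos: [0.491, -0.2073, 0.0637]
orientation: [-2.068, 0.311, 2.059]
contact_force: [1.0, -7.9, 3.7]
grip_width: 0.529
```

```bash
python3 -c "
from h import *
go(.489,-.206,.06,2.845-np.pi/2)
print(arm.observe()['ft_torque'])"
```

```text
t 7.2 pos [ 0.491  -0.2073  0.0637] jaw deg -107.0 toolx [ 0.004 -0.003 -1.   ] F [ 1.  -7.9  3.7] w 0.529 q6 1.38 -> shift,yaw [0.0037, -0.0007, 0.0023, 0.0004]
[-1.59696877  0.08214762 -0.20429132]
```

Emit:
{"op": "arm_command", "data": {"moves": [[0.8, 0, 0, 0, 0], [0.8, 0, 0, 0, 0], [0.8, 0, 0, 0, 0], [0.8, -0.04, 0, 0, 0], [0.8, -0.05, 0, 0, 0], [0.8, -0.05, 0, 0, 0], [0.8, 0, -0.05, 0, 0], [0.8, 0, -0.05, 0, 0], [0.8, 0, -0.05, 0, 0], [0.8, 0, -0.05, 0, 0]]}}

```text
time_s: 8.45
eef_pos: [0.5482, -0.0128, 0.2024]
orientation: [-2.062, 0.308, 2.062]
contact_force: [0.6, -0.4, 0.1]
grip_width: 0.798
```

```bash
python3 -c "
from h import *
go(.564,.131,.2,np.radians(134.6))
t=shot('top');s=shot('side')
for p,n in((t,'top'),(s,'side')):
    for k in('hub_mouth','hub_pointer'): print(n,k,[(np.round(r['uv'],1).tolist(),round(r['conf'],2),atz(p,r['uv'],.09 if k=='hub_mouth' else .046)[:2].round(4).tolist()) for r in arm.pinpoint(p,k)])
c=lambda p,u,v:cv2.resize(p['image'][v:v+100,u:u+80,::-1],None,fx=5,fy=5,interpolation=cv2.INTER_CUBIC)
cv2.imwrite('pics/c3.png',np.hstack([c(t,335,165),c(s,300,140)]))
a=t['image'];cv2.imwrite('pics/c3b.png',a[:,:,::-1])
"
```

```text
t 8.45 pos [ 0.5482 -0.0128  0.2024] jaw deg -107.0 toolx [-0.  0. -1.] F [ 0.6 -0.4  0.1] w 0.798 q6 1.76 -> shift,yaw [0.0024, -0.1421, 0.0269, -1.0746]
top hub_mouth [([374.6, 222.8], 0.56, [0.4931, -0.2052])]
top hub_pointer [([368.9, 241.6], 0.91, [0.4552, -0.1968])]
side hub_mouth [([335.9, 172.3], 0.72, [0.4937, -0.1858])]
side hub_pointer [([350.1, 185.9], 0.76, [0.4514, -0.1849])]
```

View pics/c3.png

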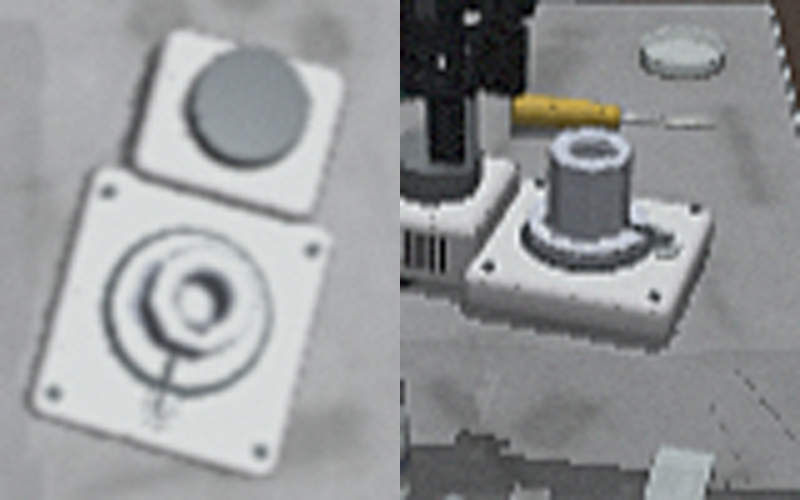

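Pointer bar (crop ≈(170,375)) runs straight into the fin (crop ≈(157,405)), so the hub is on its mark. Now the spindle.

Emit:
{"op": "arm_command", "data": {"moves": [[0.6, 0, -0.047, 0.009, 0], [0.6, 0, -0.047, 0.009, 0], [0.6, 0, -0.048, 0.009, 0], [0.6, 0, 0, 0, -0.1535], [0.6, 0, 0, 0, -0.1535], [0.6, 0, 0, 0, -0.1535], [0.6, 0, 0, 0, -0.1535], [0.6, 0, 0, 0, -0.1535], [0.6, 0, 0, 0, -0.1535], [0.6, 0, 0, 0, -0.1535]]}}

```text
time_s: 10.0
eef_pos: [0.5638, 0.1278, 0.2023]
orientation: [1.762, 0.726, -1.763]
contact_force: [0.6, 0.3, 0.1]
grip_width: 0.602
```

Emit:
{"op": "arm_command", "data": {"moves": [[0.6, 0.05, 0, 0, 0], [0.6, 0.03, 0, 0, 0], [0.6, 0, 0, 0, 0]]}}

```text
time_s: 10.38
eef_pos: [0.5627, 0.1279, 0.1206]
orientation: [1.762, 0.723, -1.77]
contact_force: [-0.1, -0.1, 0.6]
grip_width: 0.598
```

```bash
python3 -c "
from h import *
go(.564,.130,.066,np.radians(134.6))
s=shot('side');t=shot('top')
c=lambda p,u,v:cv2.resize(p['image'][v:v+100,u:u+80,::-1],None,fx=5,fy=5,interpolation=cv2.INTER_CUBIC)
for p,n in((s,'side'),(t,'top')):
    for k in('spindle_grip','spindle_seat'): print(n,k,[(np.round(r['uv'],1).tolist(),round(r['conf'],2)) for r in arm.pinpoint(p,k)])
    print(n,'my grip projected',proj(p,(.564,.130,.078)).round(1))
cv2.imwrite('pics/c4.png',np.hstack([c(s,265,200),c(t,185,145)]))
"
```

```text
t 10.375 pos [0.5627 0.1279 0.1206] jaw deg -45.5 toolx [-0.004 -0.001 -1.   ] F [-0.1 -0.1  0.6] w 0.598 q6 0.94 -> shift,yaw [0.0546, -0.0004, -0.0026, -0.0017]
side spindle_grip [([307.0, 247.4], 0.81), ([256.2, 256.7], 0.78), ([275.9, 279.6], 0.56)]
side spindle_seat [([307.0, 259.1], 0.89), ([275.4, 299.8], 0.71), ([260.8, 264.9], 0.6), ([342.6, 162.5], 0.17)]
side my grip projected [306.3 248.7]
top spindle_grip []
top spindle_seat []
top my grip projected [224.7 194.8]
```

View pics/c4.png

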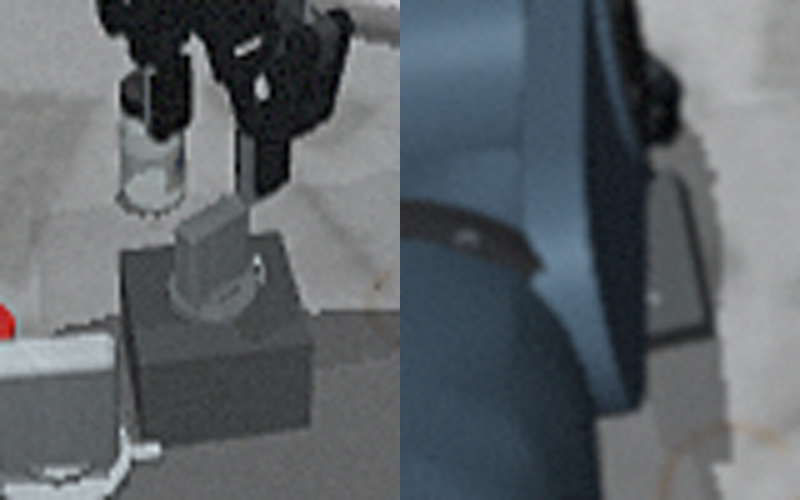

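The wing (crop ≈(210,250)) lies centred between the fingers (≈165 and ≈265). Descend and grip.

Emit:
{"op": "arm_command", "data": {"moves": [[0.6, 0.027, 0, -0.0025, 0], [0.6, 0.027, 0, 0, 0], [0.6, 0, 0, 0, 0], [0.0, 0, 0, 0, 0], [0.0, 0, 0, 0, 0], [0.0, 0, 0, 0, 0], [0.0, 0, 0, 0, 0], [0.0, 0, 0, 0, 0], [0.0, 0, 0, 0, 0]], "force": 80}}

```text
time_s: 11.8
eef_pos: [0.5662, 0.1312, 0.0698]
orientation: [1.767, 0.723, -1.762]
contact_force: [-1.0, 0.1, 6.3]
grip_width: 0.149
```

```bash
python3 -c "
from h import *
go(.564,.130,.066,np.radians(134.6))"
```

```text
t 11.8 pos [0.5662 0.1312 0.0698] jaw deg -45.4 toolx [ 0.002  0.    -1.   ] F [-1.   0.1  6.3] w 0.149 q6 0.94 -> shift,yaw [0.0038, -0.0007, 0.0024, -0.0001]
```

Emit:
{"op": "arm_command", "data": {"moves": [[0.0, -0.02, 0, 0, 0], [0.0, -0.03, 0, 0, 0], [0.0, -0.04, 0, 0, 0], [0.0, -0.04, 0, 0, 0], [0.0, 0, 0, 0, 0]]}}

```text
time_s: 12.42
eef_pos: [0.5669, 0.1313, 0.2018]
orientation: [1.77, 0.722, -1.758]
contact_force: [-0.6, 0.3, -2.6]
grip_width: 0.151
```

```bash
python3 -c "
from h import *
go(.4905,-.2070,.19,np.radians(72.9))
s=shot('side')
cv2.imwrite('pics/c5.png',cv2.resize(s['image'][180:300,260:380,::-1],None,fx=4,fy=4,interpolation=cv2.INTER_CUBIC))
for k in('spindle_grip','spindle_seat'): print(k,[(np.round(r['uv'],1).tolist(),round(r['conf'],2)) for r in arm.pinpoint(s,k)])
e=arm.observe()['eef_pos'];print(proj(s,e-[0,0,-.01]),proj(s,e-[0,0,.018]))
"
```

```text
t 12.425 pos [0.5669 0.1313 0.2018] jaw deg -45.4 toolx [ 0.006  0.001 -1.   ] F [-0.6  0.3 -2.6] w 0.151 q6 0.94 -> shift,yaw [0.011, 0.1872, 0.2919, 1.0767]
spindle_grip [([254.6, 256.6], 0.93), ([275.2, 278.6], 0.84), ([303.1, 195.7], 0.76)]
spindle_seat [([302.1, 209.3], 0.74), ([258.6, 266.1], 0.7), ([276.9, 295.0], 0.64)]
[304.89953827 199.45403852] [305.11957976 210.94001896]
```

View pics/c5.png

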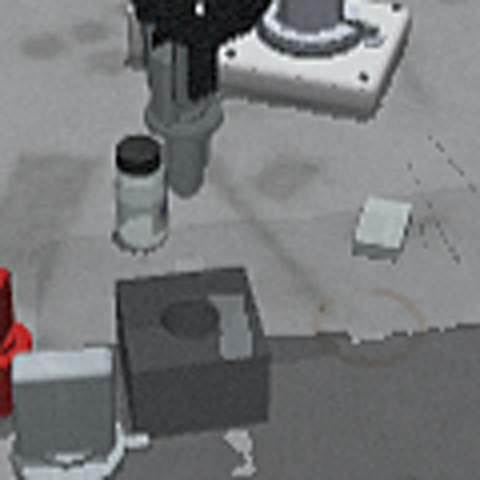

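The spindle is held upright (flange at crop ≈(184,115), foot ≈(187,190)) and clear of the now empty rest hole. Carry it over to the hub and turn.

Emit:
{"op": "arm_command", "data": {"moves": [[0.0, 0, 0.0234, 0.0365, 0], [0.0, 0, 0.0234, 0.0365, 0], [0.0, 0, 0.0234, 0.0365, 0], [0.0, 0, 0.0234, 0.0365, 0], [0.0, 0, 0.0234, 0.0365, 0], [0.0, 0, 0.0234, 0.0365, 0], [0.0, 0, 0.0234, 0.0365, 0], [0.0, 0, 0.0234, 0.0365, 0]]}}

```text
time_s: 13.58
eef_pos: [0.488, -0.2084, 0.1971]
orientation: [1.764, 0.725, -1.766]
contact_force: [0.0, 0.2, -2.3]
grip_width: 0.154
```

Emit:
{"op": "arm_command", "data": {"moves": [[0.0, 0, 0, 0, 0.154], [0.0, 0, 0, 0, 0.154], [0.0, 0, 0, 0, 0.154], [0.0, 0, 0, 0, 0.154], [0.0, 0, 0, 0, 0.154], [0.0, 0, 0, 0, 0.154], [0.0, 0.025, 0, 0, 0.154], [0.0, 0, 0, 0, 0]]}}

```text
time_s: 14.58
eef_pos: [0.4876, -0.2066, 0.171]
orientation: [-2.055, 0.308, 2.065]
contact_force: [-0.6, -0.2, -1.1]
grip_width: 0.146
```

```bash
python3 -c "
from h import *
go(.4902,-.2071,.15,np.radians(72.9))
s=shot('side')
cv2.imwrite('pics/c6.png',cv2.resize(s['image'][120:220,290:390,::-1],None,fx=6,fy=6,interpolation=cv2.INTER_CUBIC))
e=arm.observe()['eef_pos'];print(proj(s,e-[0,0,-.01]),proj(s,e-[0,0,.018]),proj(s,e-[0,0,.063]),proj(s,(.4902,-.2071,.09)))
"
```

```text
t 14.575 pos [ 0.4876 -0.2066  0.171 ] jaw deg -107.1 toolx [-0.005  0.002 -1.   ] F [-0.6 -0.2 -1.1] w 0.146 q6 1.38 -> shift,yaw [0.021, -0.0002, -0.0027, -0.0002]
[338.69918215 139.18737125] [338.37185204 148.43276315] [337.8651306  162.74503759] [336.98759893 168.6336499 ]
```

View pics/c6.png

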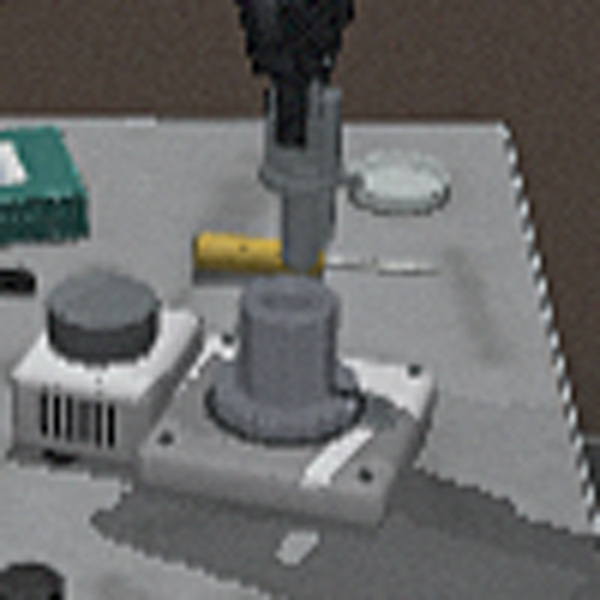

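Flange at crop ≈(300,180), foot ≈(302,265), hub mouth ≈(291,292). The foot is 1–2 px toward −x, so shift +3.5 mm in x and lower the pilot in.

Emit:
{"op": "arm_command", "data": {"moves": [[0.0, 0, 0, -0.0035, 0], [0.0, 0.01, 0, 0, 0], [0.0, 0.008, 0, 0, 0], [0.0, 0.005, 0, 0, 0], [0.0, 0.004, 0, 0, 0], [0.0, 0, 0, 0, 0]]}}

```text
time_s: 15.38
eef_pos: [0.4922, -0.2083, 0.146]
orientation: [-2.06, 0.311, 2.061]
contact_force: [-0.2, 0.7, -1.4]
grip_width: 0.15
```

```bash
python3 -c "
from h import *
go(.4902,-.2071,.12,np.radians(72.9))
s=shot('side')
cv2.imwrite('pics/c7.png',cv2.resize(s['image'][120:220,290:390,::-1],None,fx=6,fy=6,interpolation=cv2.INTER_CUBIC))
"
```

```text
t 15.375 pos [ 0.4922 -0.2083  0.146 ] jaw deg -107.2 toolx [-0.  0. -1.] F [-0.2  0.7 -1.4] w 0.15 q6 1.38 -> shift,yaw [0.026, -0.0005, 0.0022, -0.0012]
```

View pics/c7.png

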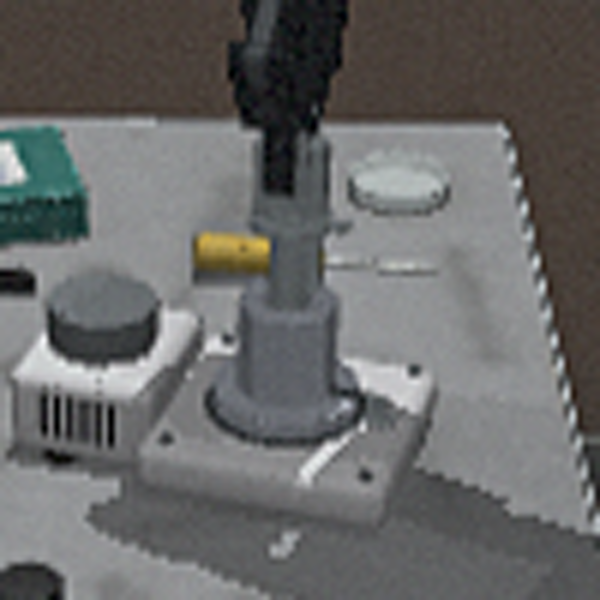

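The pilot is inside the bore (shaft ≈(293,275) over mouth ≈(291,292)) with no contact force. Lowering in small steps.

Emit:
{"op": "arm_command", "data": {"moves": [[0.0, 0.004, 0, 0, 0], [0.0, 0.004, 0, 0, 0], [0.0, 0.004, 0, 0, 0], [0.0, 0, 0, 0, 0]]}}

```text
time_s: 15.92
eef_pos: [0.4922, -0.2081, 0.1339]
orientation: [-2.059, 0.311, 2.061]
contact_force: [-0.0, 1.1, -2.1]
grip_width: 0.152
```

```bash
python3 -c "
from h import *
go(.4902,-.2071,.108,np.radians(72.9)); print(arm.observe()['ft_torque'])
"
```

```text
t 15.925 pos [ 0.4922 -0.2081  0.1339] jaw deg -107.2 toolx [-0.001  0.    -1.   ] F [-0.   1.1 -2.1] w 0.152 q6 1.38 -> shift,yaw [0.0259, -0.0004, 0.0022, -0.0012]
[ 0.21197526 -0.09060311 -0.05052231]
```

Emit:
{"op": "arm_command", "data": {"moves": [[0.0, 0.004, 0, 0, 0], [0.0, 0.004, 0, 0, 0], [0.0, 0.004, 0, 0, 0], [0.0, 0, 0, 0, 0]]}}

```text
time_s: 16.42
eef_pos: [0.4921, -0.2082, 0.1218]
orientation: [-2.059, 0.311, 2.061]
contact_force: [1.0, 1.9, -3.2]
grip_width: 0.149
```

```bash
python3 -c "
from h import *
go(.4902,-.2071,.108,np.radians(72.9)); print(arm.observe()['ft_torque'])
"
```

```text
t 16.425 pos [ 0.4921 -0.2082  0.1218] jaw deg -107.2 toolx [-0.001  0.    -1.   ] F [ 1.   1.9 -3.2] w 0.149 q6 1.38 -> shift,yaw [0.0138, -0.0004, 0.0021, -0.0013]
[ 0.46055458 -0.21102086 -0.08894003]
```

Emit:
{"op": "arm_command", "data": {"moves": [[0.0, 0.004, 0, 0, 0], [0.0, 0.004, 0, 0, 0], [0.0, 0.003, 0, 0, 0], [0.0, 0, 0, 0, 0], [0.0, 0, 0, 0, 0]]}}

```text
time_s: 17.05
eef_pos: [0.4925, -0.2083, 0.1114]
orientation: [-2.061, 0.311, 2.06]
contact_force: [1.4, 3.0, 2.4]
grip_width: 0.15
```

```bash
python3 -c "
from h import *
go(.4902,-.2071,.108,np.radians(72.9)); print(arm.observe()['ft_torque'])
"
```

```text
t 17.05 pos [ 0.4925 -0.2083  0.1114] jaw deg -107.2 toolx [ 0. -0. -1.] F [1.4 3.  2.4] w 0.15 q6 1.38 -> shift,yaw [0.0034, -0.0005, 0.0025, -0.0013]
[ 0.62077939 -0.29905303 -0.08424305]
```

Emit:
{"op": "arm_command", "data": {"moves": [[0.0, 0.002, 0, 0, 0], [0.0, 0.002, 0, 0, 0], [0.0, 0.002, 0, 0, 0], [0.0, 0, 0, 0, 0], [0.0, 0, 0, 0, 0]], "force": 100}}

```text
time_s: 17.68
eef_pos: [0.4928, -0.2084, 0.1077]
orientation: [-2.062, 0.311, 2.059]
contact_force: [-8.7, 8.1, 31.7]
grip_width: 0.145
```

```bash
python3 -c "
from h import *
go(.4902,-.2071,.108,np.radians(72.9)); print(arm.observe()['ft_torque'])
s=shot('side')
cv2.imwrite('pics/c8.png',cv2.resize(s['image'][120:220,290:390,::-1],None,fx=6,fy=6,interpolation=cv2.INTER_CUBIC))
"
```

```text
t 17.675 pos [ 0.4928 -0.2084  0.1077] jaw deg -107.2 toolx [ 0.001 -0.001 -1.   ] F [-8.7  8.1 31.7] w 0.145 q6 1.38 -> shift,yaw [-0.0003, -0.0005, 0.0029, -0.0012]
[ 1.48632855  1.42224299 -0.04217937]
```

View pics/c8.png

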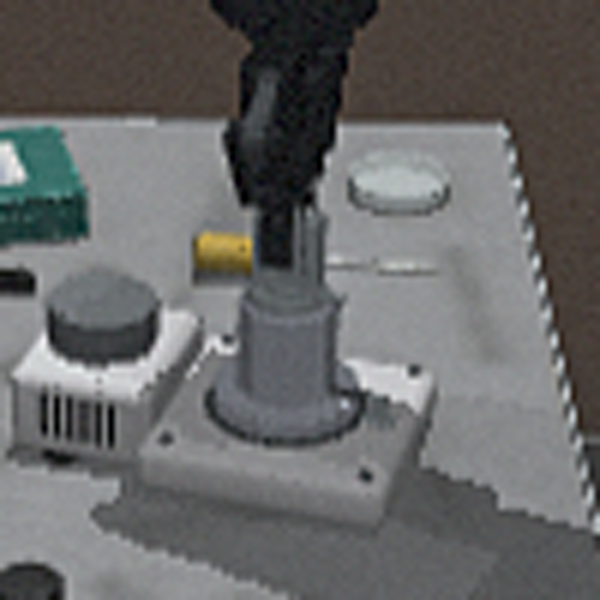

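Emit:
{"op": "arm_command", "data": {"moves": [[0.0, -0.0008, 0, 0, 0], [0.0, 0, 0, 0, 0], [0.0, 0, 0, 0, 0], [0.0, 0, 0, 0, 0]]}}

```text
time_s: 18.23
eef_pos: [0.4927, -0.2084, 0.1078]
orientation: [-2.062, 0.311, 2.059]
contact_force: [-5.1, 7.0, 22.7]
grip_width: 0.147
```

```bash
python3 -c "
from h import *
go(.4902,-.2071,.108,np.radians(72.9))
o=arm.observe()
print(np.abs(o['dq']).max())
if .105<o['eef_pos'][2]<.1088 and o['contact_force'][2]>12: print('hand in',arm.job_done())
"
```

```text
t 18.225 pos [ 0.4927 -0.2084  0.1078] jaw deg -107.2 toolx [ 0.001 -0.001 -1.   ] F [-5.1  7.  22.7] w 0.147 q6 1.38 -> shift,yaw [-0.0002, -0.0005, 0.0028, -0.0012]
0.0012869565788937143
the job is handed in; nothing more can be done
hand in None
```

I turned the hub about 62° clockwise to its mark, moved the small grey spindle from the rest block to the hub, and pushed it home with the key aligned. I handed the job in at about 18 s, still gripping and pressing; no verdict was reported.

- **Seating:** the tool stopped at z = 0.1078 m, the height I had predicted for a flush flange. The force rose sharply there, which the spring alone would not do, and the last picture shows the flange on the hub.
- **Press and grip:** at hand-in the upward force on the tool was about 23 N, with the fingers closed on the wing at a 0.147 opening and the arm at rest.
- **Hub mark:** the top view after turning showed the pointer in line with the fin. I did not look at the pointer again after inserting the spindle, but the tool's turn angle was still within 0.1° of the angle I was aiming for.
- **Disagreement:** the tool sat about 2.5–3 mm from my estimate of the hub axis, with sideways forces of 5–7 N. I put this down to where the wing sits in the grip. The 3 mm bore clearance should keep the spindle itself within about 1.5 mm of centre, but I did not measure that directly.
- **Other things on the bench:** I did not measure the vial, case or screwdriver again at the end. The carrying moves passed well above them, and no move showed an unexpected contact force.

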